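# Check the tin lids and tag the stiff one

## Task

Check the two sweet tins before they are filled: raise the lid of the left tin (seen from the robot) all the way up to its stop and let go, then do the same with the right tin; a free lid drops shut by itself, a stiff one stays up. Leave the stiff lid standing open and reject that tin by hanging the hook tag from the wooden box over the middle of its front rim. Leave the things lying around where they are.

Things in the scene. Friction and masses are not known exactly. Their poses are not given: they have to be found in the camera images.
- tin_a: plain steel tin, 150 deep (its x) x 110 wide (its y) x 80 high, walls 3, rolled rim 4 thick, fixed to the worktop; twin of the other tin, one has a free hinge and one a stiff hinge, and nothing shows which. Origin: centre of its underside; x points from its front to its hinge side (away from the robot), y to the left, z up
- tin_a_lid (a joint): hinge angle (rad) of the lid of tin_a: 0 shut, grows as the front edge rises, stop at 1.3. The hinge axis lies along the tin's y at the back rim, so the lid never tips over backwards. Free hinge: the lid (150 g) drops shut when let go from any angle. Stiff hinge: about 0.3 N m of friction, some 2 to 3 N at the tongue, and the lid stays where it is left
- tin_a_tab (a point): grip point on the pull tongue of the lid of tin_a: a dark steel bar 24 wide (tin's y) and 10 thick standing 40 mm out from the middle of the lid's front edge; this point is 28 mm out from that edge, at mid thickness, 180 mm from the hinge line and 5 mm above it when shut (axes turn with the lid). Held by its two 24 mm sides it can pivot between the fingers
- tin_a_hinge (a point): middle of the hinge line of tin_a, at the back rim, 80 mm up; axes as the tin
- tin_a_rim (a point): middle of the top of the front wall of tin_a, 80 mm up; axes as the tin (x to the back, y left)
- tin_b: plain steel tin, 150 deep (its x) x 110 wide (its y) x 80 high, walls 3, rolled rim 4 thick, fixed to the worktop; twin of the other tin, one has a free hinge and one a stiff hinge, and nothing shows which. Origin: centre of its underside; x points from its front to its hinge side (away from the robot), y to the left, z up
- tin_b_lid (a joint): hinge angle (rad) of the lid of tin_b: 0 shut, grows as the front edge rises, stop at 1.3. The hinge axis lies along the tin's y at the back rim, so the lid never tips over backwards. Free hinge: the lid (150 g) drops shut when let go from any angle. Stiff hinge: about 0.3 N m of friction, some 2 to 3 N at the tongue, and the lid stays where it is left
- tin_b_tab (a point): grip point on the pull tongue of the lid of tin_b: a dark steel bar 24 wide (tin's y) and 10 thick standing 40 mm out from the middle of the lid's front edge; this point is 28 mm out from that edge, at mid thickness, 180 mm from the hinge line and 5 mm above it when shut (axes turn with the lid). Held by its two 24 mm sides it can pivot between the fingers
- tin_b_hinge (a point): middle of the hinge line of tin_b, at the back rim, 80 mm up; axes as the tin
- tin_b_rim (a point): middle of the top of the front wall of tin_b, 80 mm up; axes as the tin (x to the back, y left)
- reject_tag: loose white plastic reject tag, 60 g: an upside-down U, 24 wide (its y), that straddles a rim, grey grip stem on top. Origin: middle of the underside of the U's bridge (at rim height when hung). Front leg (-x): a plate 50 wide, reaching 58 below; back leg (+x): 22 below; gap between legs 14 (x -7 to +7). Starts hung over the front wall of tag_box
- tag_grip (a point): grip point on the tag's grey stem, 36 mm above the tag's origin and 6 mm toward its -x; the stem is 24 wide (tag's y), 8 thick (tag's x) and reaches 56 above the origin. Axes as the tag
- tag_box: open wooden box, 75 (x) x 95 (y) x 75 high, walls 6, fixed; origin: centre of its underside; the tag starts on the wall at its -x side
- shears: blue-handled scissors, 199 long, 9 high; bystander; origin: centre of its underside
- tape_roll: roll of brown tape, 93 across, 48 high, lying flat; bystander; origin: centre of its underside
- marker: marker pen, 135 long, 17 thick; bystander; origin: centre of its underside
- carton: blue and white card box, 150x52x46, lying; bystander; origin: centre of its underside

How it is judged:
By the outcome, as a careful person would: the job done as asked, in the order asked, and still so for the second after the job is handed in, with the robot touching nothing.
It also fails if it takes over 72 s, if anything falls off the work surface, if the arm or the gripper's body presses on something with over 40 N, if the wrist force passes 120 N, or if a joint passes its speed limit or range.

## Robot

A 7-joint arm with a two-finger parallel gripper is mounted at the origin on a cart in front of the work surface, level with it; the furniture and walls round the work are solid. World frame = base frame: x ahead of the robot, y to its left, z up, the work surface at z = 0. Lengths are in m, angles in rad, forces in N, time in s.
With the tool pointing down it reaches from about 0.425 to 0.975 m from the base axis. Payload 16.7 kg.
Tool frame: the origin (TCP) lies at the very end of the fingers, on their centre line; the grasp point (between the pads) lies 19 mm behind it; z points along the fingers, y is the line along which they close (so a half turn about z gives the same grasp; the last joint's range is limited). The gripper opens to 85 mm and grips with 20 to 120 N. Pads are 22 mm wide; open, the fingers measure 114 mm over their backs; the gripper's body (76 mm by 85 mm) begins 54 mm behind the grasp point. The pads swing forward as they close: fully open they stand 13 mm farther back than shut.
Start: joints at [0.988, 0.426, 0.074, 1.606, -0.034, 1.111, -0.067], TCP at [0.284, -0.612, 0.231] pointing down, gripper open.
Joint ranges: [-2.85, 2.85], [-0.5, 2.14], [-1.23, 1.37], [0.21, 2.46], [-1.02, 4.16], [0.16, 2.05], [-2.73, 2.73]. Speed limits (rad/s): [1.89, 1.89, 2.39, 2.39, 3.01, 3.01, 3.01].

## Interface

Orientations are given as a unit quaternion [w, x, y, z].
In Python, from workcell import observe, get_image, calibration, sign_off gives the robot as it stands.
- The arm moves only by the shell command python3 -m crank 'ROWS' [FORCE]. ROWS is JSON, a list of rows, each a list of 7 numbers: the shift along the tool's x, y, z in mm, then the turn, a rotation vector about the tool's x, y, z in degrees, then the opening, from 0 (shut) to 1 (fully open). A call has 1 to 20 rows; each row shifts and turns the commanded pose from where the row before left it, along the tool's axes as they then stand; what a row does not reach is not made up. A row lasts 1/10 s, in which the tool goes at most 50 mm and 8.59 degrees, less where a joint would pass 70% of its speed; a pose out of reach is approached as far as the arm can. A call with a gripper value outside its range is refused whole. The fingers move at their own pace and stop on an object; FORCE is the grip in N (left out, the last holds). Time passes only in rows, so rows that do not move let the fingers close. It gives the time, the measured TCP pose, the force, the opening and the grip force at its end, in the units of the state.
- observe(): the state, without advancing time (a new reading comes with each control period).
- get_image(name): name is "scene" or "top" or "wrist"; returns the picture (400x640x3 uint8, blue, green, red); there is no depth.
- calibration(name): a dict with "fx", "fy", "cx", "cy" (pixels), "xyz" and "rotation" of the camera in the world; the wrist camera has in their place "hand_eye" (4x4, takes a point from camera to tool coordinates, whose origin is the TCP and whose axes are the flange's). Camera axes: x right, y down, z forward; pixel columns grow to the right and rows downward; lengths in m; the calibration is good to about 2 mm. A picture is of the moment at which its call begins: read the wrist's pose just before it. calibration takes no time and is no camera call.
- sign_off(): hands the job in; it is judged then, once.
The state is a dict: "clock": time; "joints": joint angles; "qd": joint speeds; "tau": joint torques, N m; "ee_pos": TCP position; "tool_rot": TCP orientation; "wrist_force": force on the tool from outside, world axes, zero at the start; "moment": the same for the moment, N m; "gripper_width": opening from 0.0 (shut) to 1.0 (fully open); "grip_force": force on a finger pad.
Only numpy, scipy, OpenCV 4.12 (cv2) and the standard library are available. Lean on these libraries where they do the work, as an engineer would, in place of code of your own. Each camera call takes 0.05 s, during which the arm holds its last target. There are 200 camera calls.

## Working session

There is one attempt and no reset: what is moved stays moved. The work goes in short steps, Python scripts to look and compute and a shell command to move; the robot and the scene stay as the last step left them, time stands still between calls to the robot, and variables do not carry over. Pictures are saved under pics/ and viewed, at most 12 in all, crops included, and the job is handed in when it is done.

```bash
mkdir -p pics; ls; python3 - <<'E'
from workcell import *
import cv2,json
for n in("scene","top"):
    cv2.imwrite(f"pics/{n}0.png",get_image(n)); print(n,calibration(n))
print(calibration("wrist")); print(observe())
E
```

```text
pics
scene {'fx': 445.2385889189301, 'fy': 445.2385889189301, 'cx': 323.42806685681325, 'cy': 201.51156531681102, 'xyz': array([0.02548565, 0.99107859, 0.79165043]), 'rotation': array([ 0.11648693, -0.22727639,  0.84771126, -0.4649321 ])}
top {'fx': 511.45863726715993, 'fy': 511.45863726715993, 'cx': 316.43576632741485, 'cy': 202.08425453915237, 'xyz': array([0.42263388, 0.03993443, 1.29681635]), 'rotation': array([ 0.03914056, -0.69671845,  0.71523488, -0.03860674])}
{'fx': 352.53160309595404, 'fy': 352.53160309595404, 'cx': 320.0114257718129, 'cy': 195.04749584524433, 'hand_eye': array([[ 2.35891187e-04, -9.47000905e-01, -3.21230806e-01,
         8.18389724e-02],
       [ 9.99999631e-01, -4.21145504e-05,  8.58490566e-04,
         5.41703194e-05],
       [-8.26519833e-04, -3.21230890e-01,  9.47000545e-01,
        -1.43069600e-01],
       [ 0.00000000e+00,  0.00000000e+00,  0.00000000e+00,
         1.00000000e+00]])}
{'clock': 0.1, 'joints': array([ 0.98749092,  0.42666918,  0.07386044,  1.60652194, -0.03410844,
        1.11080162, -0.06711939]), 'qd': array([ 1.02034192e-03, -1.99769349e-03, -8.01674219e-04, -3.05603244e-03,
       -4.85197283e-05,  1.11243351e-03,  2.01990268e-03]), 'tau': array([ 9.22501175e-03, -9.51529384e+01,  3.77215326e+00, -4.64402747e+01,
        1.97613548e-02,  6.39935912e-03, -1.66971648e-05]), 'ee_pos': array([ 0.28354564, -0.6121634 ,  0.23069032]), 'tool_rot': array([-5.47610780e-04,  9.76575083e-01,  2.15176167e-01, -1.59247022e-04]), 'wrist_force': array([-0.81570176, -0.0621346 ,  0.12325196]), 'moment': array([ 0.0162372 , -0.00827879,  0.02073393]), 'grip_force': 0.0, 'gripper_width': 1.0006589108281083}
```

View pics/top0.png

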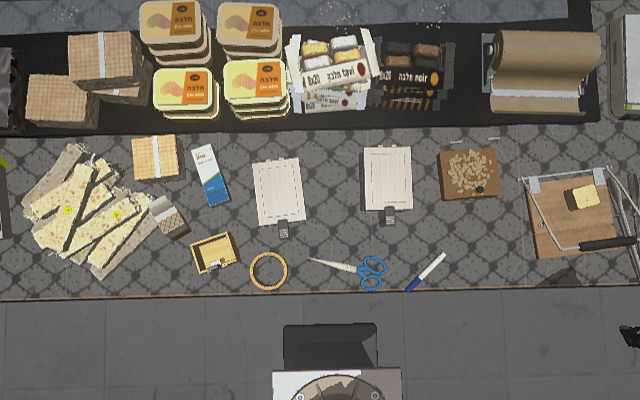

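View pics/scene0.png

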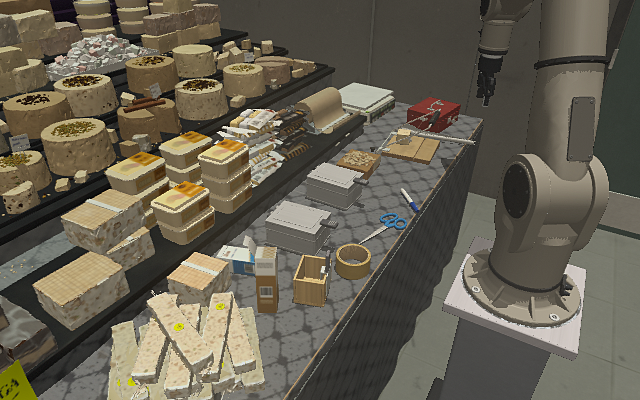

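The top view shows left tin at about (278,192) with its tongue at (284,228), right tin at (388,178) with its tongue at (390,214), and tag box at (214,253). The scissors, tape and marker lie in front of the tins. I'll enlarge it.

```bash
python3 - <<'E'
import cv2
im=cv2.imread("pics/top0.png")[140:285,180:425]
cv2.imwrite("pics/topc.png",cv2.resize(im,None,fx=3.2,fy=3.2,interpolation=cv2.INTER_CUBIC))
E
```

```text
(no output)
```

View pics/topc.png

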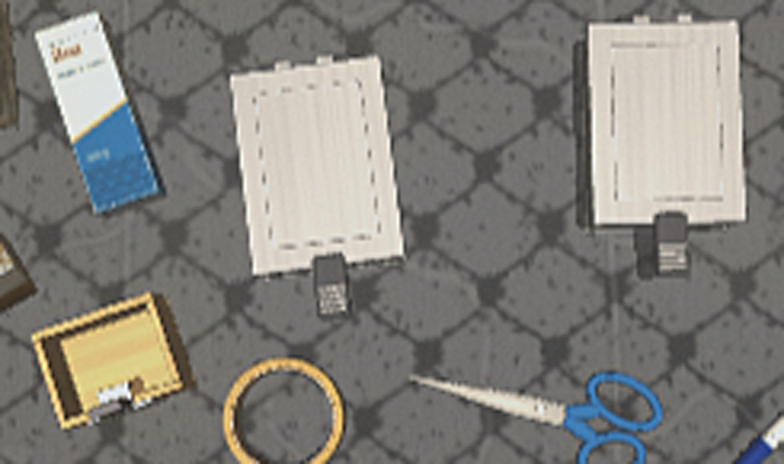

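```bash
cat > h.py <<'E'
import numpy as np
from workcell import *
from scipy.spatial.transform import Rotation as R
def q2R(q): return R.from_quat(np.r_[q[1:],q[0]])
def pose(s=None):
    s=s or observe(); return np.array(s["ee_pos"]),q2R(s["tool_rot"])
def ray(n,px,z,s=None):
    c=calibration(n); d=np.array([(px[0]-c["cx"])/c["fx"],(px[1]-c["cy"])/c["fy"],1])
    if n=="wrist":
        p,r=pose(s); H=c["hand_eye"]; o=p+r.apply(H[:3,3]); d=r.apply(H[:3,:3]@d)
    else: o=np.array(c["xyz"]); d=q2R(c["rotation"]).apply(d)
    return o+d*(z-o[2])/d[2]
def delta(target,Rt,p=None,r=None):
    """mm shift in tool axes, rotvec deg in tool axes"""
    if p is None: p,r=pose()
    return np.round(r.inv().apply(np.asarray(target)-p)*1000,1), np.round((r.inv()*Rt).as_rotvec(degrees=True),1)
E
python3 - <<'E'
from h import *
def c(x,y): return (180+x/3.2,140+y/3.2)
for nm,pts,z in (("A",[(231,75),(379,58),(404,257),(254,274),(334,315)],.085),("B",[(589,23),(738,21),(746,220),(596,224),(673,272)],.085),("box",[(33,340),(150,293),(188,385),(64,428)],.075),("stem",[(110,408)],.131),("tape",[(284,420)],.048),("shears",[(412,376),(560,410)],.005)):
    P=np.array([ray("top",c(*p),z) for p in pts]); print(nm,P[:,:2].round(4).tolist())
    if len(pts)>=4:
        f=(P[2]+P[3])/2; b=(P[0]+P[1])/2; d=b-f; e=P[0]-P[1]
        print(" front",f.round(4),"back",b.round(4),"len",np.linalg.norm(d[:2]),"yaw",np.degrees(np.arctan2(d[1],d[0])),np.degrees(np.arctan2(-e[0],e[1])))
p,r=pose();print(p,r.as_matrix().round(3))
E
```

```text
A [[0.654, 0.1911], [0.664, 0.0796], [0.5136, 0.0644], [0.5039, 0.1759], [0.472, 0.1172]]
 front [0.5087 0.1201 0.085 ] back [0.659  0.1354 0.085 ] len 0.15105228891132974 yaw 5.778378341217958 5.136746813902617
B [[0.6866, -0.0792], [0.6852, -0.1915], [0.5345, -0.1905], [0.5344, -0.0789], [0.4972, -0.1346]]
 front [ 0.5344 -0.1347  0.085 ] back [ 0.6859 -0.1354  0.085 ] len 0.1514487505584403 yaw -0.25668609738790704 -0.7404154049777437
box [[0.4597, 0.3422], [0.4924, 0.2548], [0.4234, 0.2271], [0.3942, 0.3192]]
 front [0.4088 0.2731 0.075 ] back [0.476  0.2985 0.075 ] len 0.07188193681319485 yaw 20.664804223539004 20.525015506966856
stem [[0.4086, 0.2738]]
tape [[0.3952, 0.1589]]
shears [[0.4259, 0.062], [0.3964, -0.0532]]
[ 0.28354564 -0.6121634   0.23069032] [[ 0.907  0.42  -0.001]
 [ 0.42  -0.907  0.001]
 [-0.    -0.001 -1.   ]]
```

```bash
python3 -m crank '[[0,0,0,0,0,6.4,1],[0,0,0,0,0,6.4,1],[0,0,0,0,0,6.4,1],[20,-35,0,0,0,0,1],[20,-35,0,0,0,0,1],[20,-35,0,0,0,0,1],[20,-35,0,0,0,0,1],[20,-35,0,0,0,0,1],[20,-35,0,0,0,0,1],[20,-35,0,0,0,0,1],[20,-35,0,0,0,0,1],[16,-44,0,0,0,0,1],[16,-44,0,0,0,0,1],[16,-44,0,0,0,0,1],[15,-44,0,0,0,0,1],[10,-44,0,0,0,0,1],[10,-44,0,0,0,0,1],[10,-44,0,0,0,0,1]]' 40
python3 - <<'E'
from h import *
p,r=pose(); print(p,r.as_matrix().round(3))
E
```

```text
clock: 1.9
ee_pos: [0.4773, -0.0006, 0.2313]
tool_rot: [0.0, 0.999, 0.049, -0.0]
wrist_force: [0.2, -0.5, 0.0]
gripper_width: 0.996
grip_force: 0.0
[ 0.47728231 -0.00063116  0.23133884] [[ 0.995  0.098 -0.   ]
 [ 0.098 -0.995 -0.   ]
 [-0.     0.    -1.   ]]
```

```bash
python3 -m crank '[[4,-39,10,0,0,0,1],[4,-39,15,0,0,0,1],[4,-39,15,0,0,0,1],[0,0,0,0,0,0,1]]'
python3 - <<'E'
from h import *
import cv2
s=observe();im=get_image("wrist");cv2.imwrite("pics/w1.png",im);p,r=pose(s);print(p)
import json;json.dump({k:list(map(float,s[k])) for k in("ee_pos","tool_rot")},open("s1.json","w"))
E
```

```text
clock: 2.3
ee_pos: [0.4766, 0.1201, 0.1897]
tool_rot: [-0.001, 0.999, 0.052, -0.001]
wrist_force: [0.2, -1.2, -0.2]
gripper_width: 1.003
grip_force: 0.0
[0.47655257 0.12006391 0.18966019]
```

View pics/w1.png

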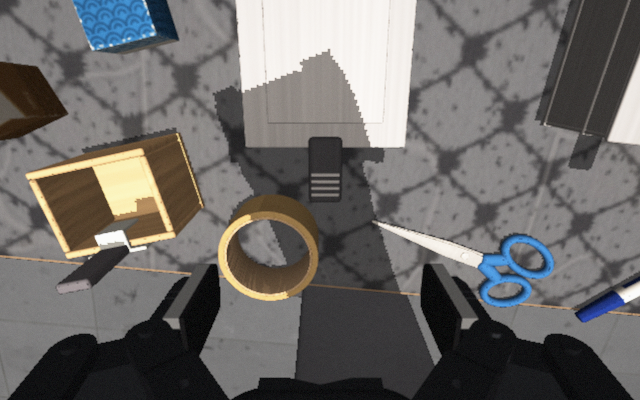

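The wrist view shows the tongue at columns 309-341 with its tip at row 202, and the lid's front edge at row 147. The tag is on the box's front wall, with its stem top near (75,287).

```bash
python3 - <<'E'
from h import *
import json
s=json.load(open("s1.json"));p,r=pose(s)
for nm,px,z in(("tip",(325,202),.09),("edgeL",(245,147),.086),("edgeR",(407,147),.086),("boxFL",(66,258),.075),("boxFR",(203,207),.075),("boxBL",(27,176),.075),("boxBR",(180,133),.075),("stemtop",(75,287),.131),("stemtopL",(59,290),.131),("stemtopR",(92,283),.131)):
    print(nm,ray("wrist",px,z,s).round(4))
print(delta([.480,.117,.066],R.from_matrix(np.array([[np.cos(.096),np.sin(.096),0],[np.sin(.096),-np.cos(.096),0],[0,0,-1]])),p,r))
E
```

```text
tip [0.4711 0.1154 0.09  ]
edgeL [0.5047 0.1759 0.086 ]
edgeR [0.5168 0.0621 0.086 ]
boxFL [0.3946 0.3211 0.075 ]
boxFR [0.4515 0.2089 0.075 ]
boxBL [0.4627 0.3416 0.075 ]
boxBR [0.5077 0.2255 0.075 ]
stemtop [0.4087 0.2759 0.131 ]
stemtopL [0.4053 0.2868 0.131 ]
stemtopR [0.4131 0.2644 0.131 ]
(array([  3.4,   3.6, 123.6]), array([-0.1,  0.1,  0.5]))
```

```bash
python3 -m crank '[[3,2,30,0,0,0,1],[2,1.6,40,0,0,0,1],[0.4,0,34,0,0,0,1],[0,0,20,0,0,0,1],[0,0,0,0,0,0,0.5],[0,0,0,0,0,0,0],[0,0,0,0,0,0,0],[0,0,0,0,0,0,0],[0,0,0,0,0,0,0],[0,0,0,0,0,0,0]]' 40
```

```text
clock: 3.35
ee_pos: [0.4842, 0.117, 0.0694]
tool_rot: [-0.002, 0.999, 0.051, 0.002]
wrist_force: [-10.6, 24.6, 14.3]
gripper_width: 0.276
grip_force: 42.7
```

```bash
cat > arc.py <<'E'
from h import *
import sys
hx,hy=map(float,sys.argv[1:3]); th1=float(sys.argv[3])
p,r=pose(); g=p-np.array([hx,hy,.08])+r.apply([0,0,-.019])
rho=np.hypot(np.hypot(g[0],g[1]),g[2]); a0=np.arctan2(g[2],np.hypot(g[0],g[1]))
a=a0+np.linspace(0,th1,17); d=np.c_[-rho*np.cos(a),-rho*np.sin(a)]*1000
print(rho,a0,"tool x,z per row:",np.diff(d,axis=0).round(1).tolist(), "yaw vs tool x deg", np.degrees(np.arctan2(*(r.inv().apply(-g)[[1,0]]))))
E
python3 arc.py .659 .1354 1.33
```

```text
0.1759989545359768 0.04791637066448672 tool x,z per row: [[1.3, -14.6], [2.5, -14.4], [3.7, -14.2], [4.9, -13.8], [6.0, -13.3], [7.1, -12.8], [8.1, -12.2], [9.1, -11.5], [10.0, -10.7], [10.9, -9.8], [11.6, -8.9], [12.3, -7.9], [12.9, -6.8], [13.5, -5.7], [13.9, -4.6], [14.2, -3.4]] yaw vs tool x deg -0.15553939242520426
```

Lift in two halves, checking forces midway.

```bash
python3 -m crank '[[0,0,0,0,0,0,0],[1.3,-1,-14.6,0,0,0,0],[2.5,0,-14.4,0,0,0,0],[3.7,0,-14.2,0,0,0,0],[4.9,0,-13.8,0,0,0,0],[6,0,-13.3,0,0,0,0],[7.1,0,-12.8,0,0,0,0],[8.1,0,-12.2,0,0,0,0],[9.1,0,-11.5,0,0,0,0]]' 25; python3 arc.py .659 .1354 0.67
```

```text
clock: 4.25
ee_pos: [0.526, 0.1215, 0.1761]
tool_rot: [-0.002, 0.999, 0.051, 0.001]
wrist_force: [-0.6, 21.9, -5.6]
gripper_width: 0.269
grip_force: 40.7
0.17645392855322783 0.7104619436698423 tool x,z per row: [[4.9, -5.5], [5.2, -5.3], [5.4, -5.1], [5.6, -4.8], [5.8, -4.6], [6.0, -4.4], [6.1, -4.1], [6.3, -3.8], [6.5, -3.6], [6.6, -3.3], [6.7, -3.0], [6.9, -2.7], [7.0, -2.4], [7.1, -2.1], [7.2, -1.9], [7.2, -1.5]] yaw vs tool x deg 0.05304823466124949
```

```bash
python3 -m crank '[[10,-0.5,-10.7,0,0,0,0],[10.9,-0.5,-9.8,0,0,0,0],[11.6,0,-8.9,0,0,0,0],[12.3,0,-7.9,0,0,0,0],[12.9,0,-6.8,0,0,0,0],[13.5,0,-5.7,0,0,0,0],[13.9,0,-4.6,0,0,0,0],[0,0,0,0,0,0,0]]' 25; python3 arc.py .659 .1354 0.1
```

```text
clock: 5.05
ee_pos: [0.6114, 0.1307, 0.2307]
tool_rot: [-0.002, 0.999, 0.051, 0.001]
wrist_force: [-7.1, 14.9, 7.9]
gripper_width: 0.271
grip_force: 43.9
0.17636554953757036 1.2960052404707363 tool x,z per row: [[1.1, -0.3], [1.1, -0.3], [1.1, -0.3], [1.1, -0.3], [1.1, -0.3], [1.1, -0.3], [1.1, -0.3], [1.1, -0.2], [1.1, -0.2], [1.1, -0.2], [1.1, -0.2], [1.1, -0.2], [1.1, -0.2], [1.1, -0.2], [1.1, -0.2], [1.1, -0.2]] yaw vs tool x deg 0.9266107039812935
```

```bash
python3 -m crank '[[5,0,-1.3,0,0,0,0],[5,0,-1.3,0,0,0,0],[0,0,0,0,0,0,0]]'; python3 -m crank '[[4,0,-1,0,0,0,0],[4,0,-1,0,0,0,0],[0,0,0,0,0,0,0]]'; python3 arc.py .659 .1354 0.1|cut -c1-50
```

```text
clock: 5.35
ee_pos: [0.6204, 0.1316, 0.233]
tool_rot: [-0.002, 0.999, 0.051, 0.001]
wrist_force: [-4.9, 15.7, 5.7]
gripper_width: 0.27
grip_force: 44.0
clock: 5.65
ee_pos: [0.6279, 0.1323, 0.2347]
tool_rot: [-0.002, 0.999, 0.051, 0.0]
wrist_force: [-4.6, 16.0, 1.8]
gripper_width: 0.27
grip_force: 43.8
0.17645906654821691 1.3924847112895582 tool x,z pe
```

```bash
python3 -m crank '[[4,0,-0.5,0,0,0,0],[4,0,-0.5,0,0,0,0],[0,0,0,0,0,0,0]]'; python3 -m crank '[[4,0,0,0,0,0,0],[3,0,0,0,0,0,0],[0,0,0,0,0,0,0]]'; python3 arc.py .659 .1354 0.1|cut -c1-50
```

```text
clock: 5.95
ee_pos: [0.631, 0.1327, 0.2342]
tool_rot: [-0.001, 0.999, 0.051, -0.005]
wrist_force: [-36.9, 9.6, 10.1]
gripper_width: 0.272
grip_force: 37.3
clock: 6.25
ee_pos: [0.6426, 0.131, 0.2348]
tool_rot: [-0.0, 0.999, 0.05, -0.0]
wrist_force: [0.7, -0.2, 0.1]
gripper_width: 0.05
grip_force: 0.0
0.17461135140650835 1.4736374016011806 tool x,z pe
```

It reached the stop (37 N) and the fingers then slid off the tongue. Look at what the lid does.

```bash
python3 -m crank '[[0,0,-30,0,0,0,0],[0,0,-30,0,0,0,0],[0,0,-20,0,0,0,0],[0,0,0,0,0,0,0]]'; python3 - <<'E'
from h import *
import cv2
a=get_image("scene")[130:330,200:460];b=get_image("wrist")
cv2.imwrite("pics/m2.png",np.hstack([cv2.resize(a,(390,300)),cv2.resize(b,(400,300))]))
E
```

```text
clock: 6.65
ee_pos: [0.6447, 0.1302, 0.3186]
tool_rot: [-0.001, 0.999, 0.049, 0.003]
wrist_force: [0.2, 0.3, 0.3]
gripper_width: -0.003
grip_force: 0.0
```

View pics/m2.png

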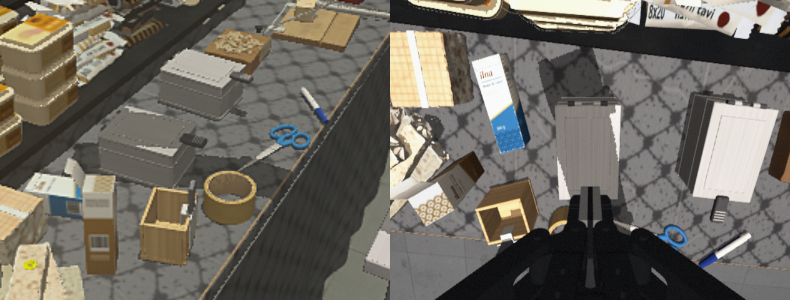

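The left lid has dropped shut, so that hinge is free. Next is the right tin.

```bash
python3 -m crank '[[0,0,0,0,0,6.1,1],[-20,38,0,0,0,0,1],[-20,38,0,0,0,0,1],[-20,38,0,0,0,0,1],[-20,38,10,0,0,0,1],[-20,38,30,0,0,0,1],[-20,38,40,0,0,0,1],[-20,38,40,0,0,0,1],[0,0,0,0,0,0,1]]' 40; python3 - <<'E'
from h import *
import cv2,json
s=observe();im=get_image("wrist");cv2.imwrite("pics/w3.png",im)
json.dump({k:list(map(float,s[k])) for k in("ee_pos","tool_rot")},open("s3.json","w"))
E
```

```text
clock: 7.65
ee_pos: [0.5032, -0.1263, 0.2029]
tool_rot: [0.0, 1.0, -0.007, -0.004]
wrist_force: [-1.0, 0.3, 0.1]
gripper_width: 0.998
grip_force: 0.0
```

View pics/w3.png

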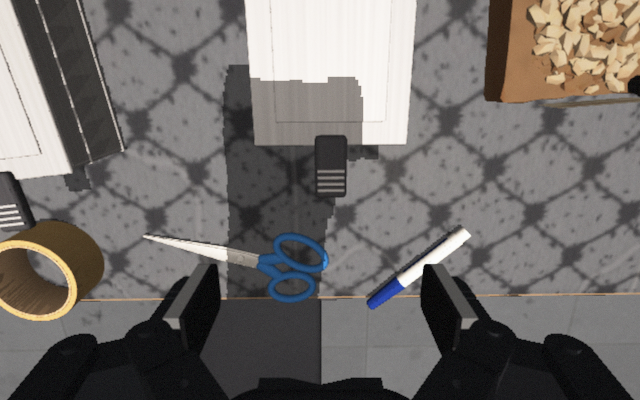

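The right tongue spans columns 315-347 with its tip at row 197 (centre 331). The lid's front edge runs (254,146)-(407,144).

```bash
python3 - <<'E'
from h import *
import json
s=json.load(open("s3.json"))
tip=ray("wrist",(331,197),.09,s);L=ray("wrist",(254,146),.086,s);Rr=ray("wrist",(407,144),.086,s);print(tip,L,Rr,(L+Rr)/2)
p,r=pose();y=np.radians(-.5)
print(p,delta([tip[0]+.012,tip[1],.066],R.from_matrix([[np.cos(y),np.sin(y),0],[np.sin(y),-np.cos(y),0],[0,0,-1]]),p,r))
E
```

```text
[ 0.49585749 -0.13529074  0.09      ] [ 0.53541313 -0.07835704  0.086     ] [ 0.5353528  -0.19191123  0.086     ] [ 0.53538296 -0.13513414  0.086     ]
[ 0.50564546 -0.12403592  0.20504481] (array([  3. ,  11.3, 139. ]), array([-0. ,  0.3, -0.2]))
```

```bash
python3 -m crank '[[1,6,30,0,0,0,1],[1,5,40,0,0,0,1],[0,0,40,0,0,0,1],[0,0,27,0,0,0,1],[0,0,0,0,0,0,0.5],[0,0,0,0,0,0,0],[0,0,0,0,0,0,0],[0,0,0,0,0,0,0],[0,0,0,0,0,0,0]]' 40;python3 arc.py .686 -.1354 1.33
```

```text
clock: 8.6
ee_pos: [0.5113, -0.1342, 0.0721]
tool_rot: [0.001, 1.0, -0.004, 0.001]
wrist_force: [-1.6, -4.7, 9.1]
gripper_width: 0.271
grip_force: 42.1
0.1751126966473718 0.06328375468801416 tool x,z per row: [[1.5, -14.5], [2.7, -14.3], [3.9, -14.0], [5.0, -13.6], [6.2, -13.2], [7.2, -12.6], [8.3, -12.0], [9.2, -11.3], [10.1, -10.4], [11.0, -9.6], [11.7, -8.6], [12.4, -7.6], [13.0, -6.6], [13.5, -5.5], [13.9, -4.3], [14.2, -3.2]] yaw vs tool x deg -0.09275685678474516
```

```bash
python3 -m crank '[[1.5,0,-14.5,0,0,0,0],[2.7,0,-14.3,0,0,0,0],[3.9,0,-14,0,0,0,0],[5,0,-13.6,0,0,0,0],[6.2,0,-13.2,0,0,0,0],[7.2,0,-12.6,0,0,0,0],[8.3,0,-12,0,0,0,0],[9.2,0,-11.3,0,0,0,0],[10.1,0,-10.4,0,0,0,0],[11,0,-9.6,0,0,0,0],[11.7,0,-8.6,0,0,0,0],[12.4,0,-7.6,0,0,0,0],[13,0,-6.6,0,0,0,0],[13.5,0,-5.5,0,0,0,0],[13.9,0,-4.3,0,0,0,0],[0,0,0,0,0,0,0]]' 30;python3 arc.py .686 -.1354 .08
```

```text
clock: 10.2
ee_pos: [0.641, -0.1348, 0.2301]
tool_rot: [0.001, 1.0, -0.004, 0.001]
wrist_force: [-3.5, -3.5, 9.2]
gripper_width: 0.27
grip_force: 35.8
0.17504643360783545 1.310459391321699 tool x,z per row: [[0.8, -0.2], [0.8, -0.2], [0.8, -0.2], [0.8, -0.2], [0.9, -0.2], [0.9, -0.2], [0.9, -0.2], [0.9, -0.2], [0.9, -0.2], [0.9, -0.2], [0.9, -0.2], [0.9, -0.2], [0.9, -0.2], [0.9, -0.2], [0.9, -0.2], [0.9, -0.2]] yaw vs tool x deg 0.14937950818736712
```

```bash
python3 -m crank '[[4,0,-1,0,0,0,0],[4,0,-0.8,0,0,0,0],[0,0,0,0,0,0,0]]' 50; python3 -m crank '[[3,0,-0.5,0,0,0,0],[0,0,0,0,0,0,0]]'; python3 -m crank '[[2,0,-0.3,0,0,0,0],[0,0,0,0,0,0,0]]';python3 arc.py .686 -.1354 .08|cut -c1-50
```

```text
clock: 10.5
ee_pos: [0.6478, -0.1348, 0.2318]
tool_rot: [0.0, 1.0, -0.004, 0.001]
wrist_force: [-2.3, -3.0, 8.1]
gripper_width: 0.265
grip_force: 49.5
clock: 10.7
ee_pos: [0.6506, -0.1349, 0.2324]
tool_rot: [0.0, 1.0, -0.004, 0.001]
wrist_force: [-5.3, -2.2, 9.5]
gripper_width: 0.265
grip_force: 49.2
clock: 10.9
ee_pos: [0.6525, -0.1348, 0.2327]
tool_rot: [0.0, 1.0, -0.004, 0.001]
wrist_force: [-5.2, -2.3, 9.2]
gripper_width: 0.264
grip_force: 49.6
0.17496010226166492 1.3780891360590184 tool x,z pe
```

```bash
python3 -m crank '[[2,0,-0.2,0,0,0,0],[0,0,0,0,0,0,0]]'; python3 -m crank '[[2,0,-0.1,0,0,0,0],[0,0,0,0,0,0,0]]'; python3 -m crank '[[2,0,0,0,0,0,0],[0,0,0,0,0,0,0]]';python3 arc.py .686 -.1354 .08|cut -c1-50
```

```text
clock: 11.1
ee_pos: [0.6545, -0.1349, 0.233]
tool_rot: [0.0, 1.0, -0.004, 0.001]
wrist_force: [-4.3, -2.7, 10.6]
gripper_width: 0.266
grip_force: 49.2
clock: 11.3
ee_pos: [0.6567, -0.1349, 0.2333]
tool_rot: [0.001, 1.0, -0.004, 0.001]
wrist_force: [-5.3, -2.7, 12.4]
gripper_width: 0.266
grip_force: 49.5
clock: 11.5
ee_pos: [0.6586, -0.1349, 0.2333]
tool_rot: [0.0, 1.0, -0.004, 0.001]
wrist_force: [-5.7, -2.6, 12.0]
gripper_width: 0.264
grip_force: 48.4
0.1745091997529696 1.4130134045275462 tool x,z per
```

```bash
python3 -m crank '[[1.5,0,0,0,0,0,0],[0,0,0,0,0,0,0]]'|grep -E "ee|wrist"; python3 -m crank '[[1.5,0,0,0,0,0,0],[0,0,0,0,0,0,0]]'|grep -E "ee|wrist";python3 -m crank '[[1.5,0,0,0,0,0,0],[0,0,0,0,0,0,0]]'|grep -E "ee|wrist|width"
```

```text
ee_pos: [0.6588, -0.1349, 0.2333]
wrist_force: [-16.1, -1.3, 18.3]
ee_pos: [0.6599, -0.1349, 0.2329]
wrist_force: [-18.2, -1.7, 15.7]
ee_pos: [0.6615, -0.1349, 0.2324]
wrist_force: [-13.9, -1.4, 10.5]
gripper_width: 0.246
```

The stop is reached (force jumped, pads now sliding). Let go and rise.

```bash
python3 -m crank '[[-2,0,0,0,0,0,0.5],[0,0,0,0,0,0,1],[0,0,0,0,0,0,1],[0,0,0,0,0,0,1],[0,0,-25,0,0,0,1],[0,0,-40,0,0,0,1],[0,0,-40,0,0,0,1],[0,0,0,0,0,0,1]]'; python3 - <<'E'
from h import *
import cv2
a=get_image("scene")[130:330,200:460];b=get_image("wrist")
cv2.imwrite("pics/m4.png",np.hstack([cv2.resize(a,(390,300)),cv2.resize(b,(400,300))]))
E
```

```text
clock: 12.9
ee_pos: [0.6634, -0.1342, 0.3424]
tool_rot: [0.0, 1.0, -0.004, 0.004]
wrist_force: [0.3, 0.8, -0.9]
gripper_width: 1.0
grip_force: 0.0
```

View pics/m4.png

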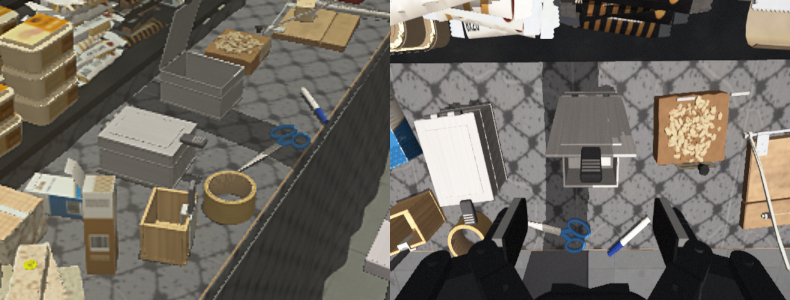

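The right lid stands open at its stop, so that hinge is stiff. Next is the tag on the box.

```bash
python3 -m crank '[[-20,-35,0,0,0,0,1],[-20,-35,0,0,0,0,1],[-20,-35,0,0,0,0,1],[-20,-35,0,0,0,0,1],[-20,-35,0,0,0,0,1],[-20,-35,0,0,0,0,1],[-20,-35,0,0,0,0,1],[-20,-35,0,0,0,0,1],[-20,-35,0,0,0,0,1],[-20,-35,0,0,0,0,1],[-20,-35,0,0,0,0,1],[-20,-25,0,0,0,0,1]]' 40 | grep ee; python3 -m crank '[[0,0,0,0,0,-8.5,1],[0,0,0,0,0,-8.5,1],[0,0,0,0,0,-8.5,1],[0,0,0,0,0,-8.5,1],[0,0,0,0,0,-8.5,1],[0,0,0,0,0,-8.5,1],[0,0,0,0,0,-8.5,1],[0,0,0,0,0,-8.5,1],[0,0,10,0,0,-8.5,1],[0,0,20,0,0,-8.5,1],[0,0,20,0,0,-8.5,1],[0,0,20,0,0,-8.5,1],[0,0,20,0,0,-8.5,1],[0,0,0,0,0,0,1]]'; python3 - <<'E'
from h import *
y=np.radians(110.3);Rt=R.from_matrix([[np.cos(y),np.sin(y),0],[np.sin(y),-np.cos(y),0],[0,0,-1]])
p,r=pose();print(delta([.409,.275,.215],Rt,p,r),observe()["joints"])
E
```

```text
ee_pos: [0.4229, 0.2795, 0.3353]
clock: 15.6
ee_pos: [0.4232, 0.2765, 0.2433]
tool_rot: [-0.001, 0.572, 0.82, -0.002]
wrist_force: [0.1, 0.1, 0.5]
gripper_width: 1.001
grip_force: 0.0
(array([  3.5, -13.7,  28.4]), array([-0.3,  0. , -0.1])) [-0.14699071  0.18988367 -0.62321637  1.93122235  0.12449261  1.06379559
 -0.46981393]
```

```bash
python3 -m crank '[[2,-7,14,0,0,0,1],[1.5,-6.5,14,0,0,0,1],[0,0,0,0,0,0,1],[0,0,0,0,0,0,1]]'|grep ee; python3 - <<'E'
from h import *
import cv2,json
s=observe();im=get_image("wrist");cv2.imwrite("pics/w5.png",im)
json.dump({k:list(map(float,s[k])) for k in("ee_pos","tool_rot")},open("s5.json","w"))
E
```

```text
ee_pos: [0.411, 0.2765, 0.219]
```

View pics/w5.png

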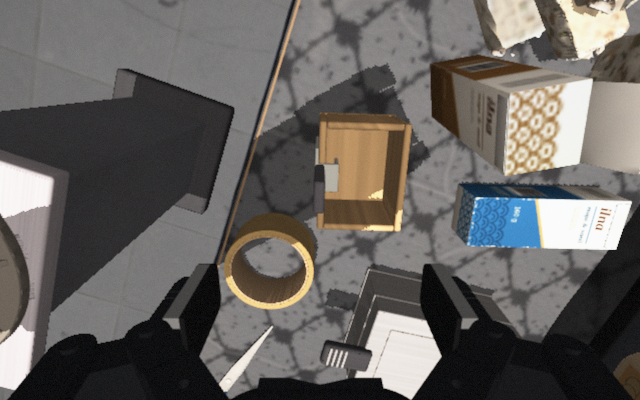

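The box's front wall lies along column 321, rows 113-228. The grey stem runs up to its top end at about (320,213), with the white back leg at (333,175).

```bash
python3 - <<'E'
from h import *
import json,cv2
s=json.load(open("s5.json"));p,r=pose(s)
for nm,px,z in(("stemtop",(320,213),.131),("FL",(319,114),.075),("FR",(320,230),.075),("BL",(411,123),.075)):
    w=ray("wrist",px,z,s);print(nm,w.round(4),"rel tool mm",(r.inv().apply(w-p)*1000).round(1))
cv2.imwrite("pics/c6.png",cv2.resize(cv2.imread("pics/w5.png")[100:240,290:430],(560,560),interpolation=cv2.INTER_CUBIC))
E
```

```text
stemtop [0.4134 0.2674 0.131 ] rel tool mm [-9.4 -0.8 88. ]
FL [0.3913 0.326  0.075 ] rel tool mm [ 53.3  -1.7 144. ]
FR [0.4265 0.2312 0.075 ] rel tool mm [-47.9  -0.9 144. ]
BL [0.4633 0.3446 0.075 ] rel tool mm [ 46.2  72.3 144.1]
```

View pics/c6.png

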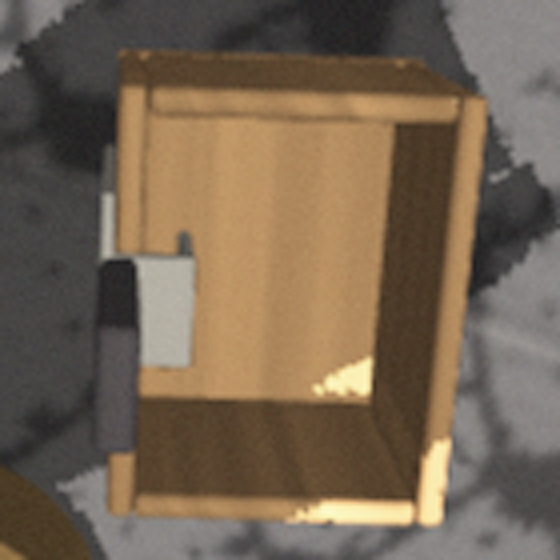

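```bash
python3 -m crank '[[0,-1.5,30,0,0,0,1],[0,0,40,0,0,0,1],[0,0,40,0,0,0,0.6],[0,0,16,0,0,0,0.5],[0,0,0,0,0,0,0.3],[0,0,0,0,0,0,0],[0,0,0,0,0,0,0],[0,0,0,0,0,0,0],[0,0,0,0,0,0,0],[0,0,0,0,0,0,0]]' 40
```

```text
clock: 17.05
ee_pos: [0.4097, 0.2762, 0.0939]
tool_rot: [0.0, 0.573, 0.819, 0.001]
wrist_force: [-4.5, -1.8, 9.8]
gripper_width: 0.091
grip_force: 39.0
```

```bash
python3 -m crank '[[0,0,-15,0,0,0,0],[0,0,-30,0,0,0,0],[0,0,-35,0,0,0,0],[0,0,-35,0,0,0,0],[0,0,-35,0,0,0,0],[0,0,-15,0,0,6.9,0],[0,0,0,0,0,6.8,0],[0,0,0,0,0,6.8,0],[-30,9,0,0,0,0,0],[-38,10,0,0,0,0,0],[-38,10,0,0,0,0,0],[-38,10,0,0,0,0,0],[-38,10,0,0,0,0,0],[-38,10,0,0,0,0,0],[-38,10,0,0,0,0,0],[-38,10,0,0,0,0,0],[-38,10,0,0,0,0,0],[-38,10,0,0,0,0,0],[-30,9,0,0,0,0,0],[0,0,0,0,0,0,0]]';  python3 -m crank '[[0,0,15,0,0,0,0],[0,0,25,0,0,0,0],[0,0,0,0,0,0,0],[0,0,0,0,0,0,0]]'; python3 - <<'E'
from h import *
import cv2,json
s=observe();im=get_image("wrist");cv2.imwrite("pics/w7.png",im)
json.dump({k:list(map(float,s[k])) for k in("ee_pos","tool_rot")},open("s7.json","w"))
E
```

```text
clock: 19.05
ee_pos: [0.5147, -0.1312, 0.259]
tool_rot: [0.001, 0.712, 0.703, 0.001]
wrist_force: [0.4, 0.4, -1.1]
gripper_width: 0.09
grip_force: 39.8
clock: 19.45
ee_pos: [0.5143, -0.1266, 0.2188]
tool_rot: [0.0, 0.71, 0.704, 0.0]
wrist_force: [0.8, 0.4, 0.4]
gripper_width: 0.084
grip_force: 39.7
```

View pics/w7.png

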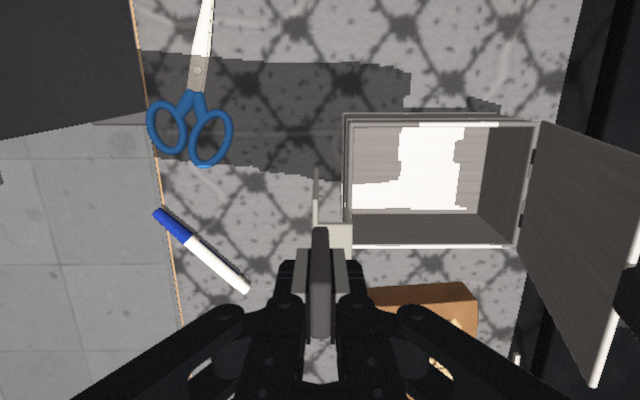

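Tag is held upright, bridge at about columns 313-352, row 235. The tin's front rim runs from (347,118) to (349,246).

```bash
python3 - <<'E'
from h import *
import json
s=json.load(open("s7.json"));p,r=pose(s)
A=ray("wrist",(347,118),.08,s);B=ray("wrist",(349,246),.08,s);m=(A+B)/2;print(A,B,m,p)
for px in((313,236),(352,236)): print("bridge rel tool",(r.inv().apply(ray("wrist",px,p[2]-.014,s)-p)*1000).round(1))
p,r=pose();y=np.radians(89.5);Rt=R.from_matrix([[np.cos(y),np.sin(y),0],[np.sin(y),-np.cos(y),0],[0,0,-1]])
print(p,delta(m+r.apply([0,-.006,-.019]),Rt,p,r))
E
```

```text
[ 0.53531764 -0.07631406  0.08      ] [ 0.53904276 -0.18806775  0.08      ] [ 0.5371802  -0.13219091  0.08      ] [ 0.5143093  -0.12664801  0.21875094]
bridge rel tool [ 7.7 -4.1 14. ]
bridge rel tool [ 7.7 15.  14. ]
[ 0.51468856 -0.12677248  0.21909051] (array([ -5.3,  16.3, 120.1]), array([ 0.1, -0. ,  0.1]))
```

```bash
python3 -m crank '[[-4,9,0,0,0,0,0],[-3,8.3,0,0,0,0,0],[0,0,20,0,0,0,0],[0,0,25,0,0,0,0],[0,0,20,0,0,0,0],[0,0,10,0,0,0,0],[0,0,0,0,0,0,0],[0,0,0,0,0,0,0]]'; python3 - <<'E'
from h import *
import cv2
p,r=pose();y=np.radians(89.5);Rt=R.from_matrix([[np.cos(y),np.sin(y),0],[np.sin(y),-np.cos(y),0],[0,0,-1]])
print(p,delta([.532,-.134,.099],Rt,p,r))
E
```

```text
clock: 20.3
ee_pos: [0.5321, -0.1343, 0.1431]
tool_rot: [0.0, 0.71, 0.704, 0.0]
wrist_force: [0.6, -0.6, 0.1]
gripper_width: 0.09
grip_force: 39.8
[ 0.53211808 -0.13426034  0.14310679] (array([ 0.3, -0.2, 44.1]), array([0., 0., 0.]))
```

```bash
python3 -m crank '[[0,0,12,0,0,0,0],[0,0,10,0,0,0,0],[0,0,6,0,0,0,0],[0,0,0,0,0,0,0]]'; python3 -m crank '[[0,0,8,0,0,0,0],[0,0,6,0,0,0,0],[0,0,0,0,0,0,0],[0,0,0,0,0,0,0]]'
```

```text
clock: 20.7
ee_pos: [0.5308, -0.134, 0.1133]
tool_rot: [-0.001, 0.71, 0.704, -0.0]
wrist_force: [-0.8, -0.2, -0.7]
gripper_width: 0.09
grip_force: 39.8
clock: 21.1
ee_pos: [0.5314, -0.1341, 0.1002]
tool_rot: [-0.0, 0.71, 0.704, -0.0]
wrist_force: [0.1, 0.5, -0.2]
gripper_width: 0.085
grip_force: 39.8
```

No contact so far. I'll creep down until the bridge seats.

```bash
python3 -m crank '[[0,0,2,0,0,0,0],[0,0,0,0,0,0,0]]'|grep -E "ee|wrist"; python3 -m crank '[[0,0,2,0,0,0,0],[0,0,0,0,0,0,0]]'|grep -E "ee|wrist"; python3 -c "
import cv2;from workcell import *
a=get_image('wrist')[80:340,200:460];b=get_image('scene')[160:270,330:460]
cv2.imwrite('pics/c8.png',cv2.hconcat([cv2.resize(a,(390,390)),cv2.resize(b,(400,390))]))"
```

```text
ee_pos: [0.5317, -0.1342, 0.099]
wrist_force: [-2.8, 0.6, 7.1]
ee_pos: [0.532, -0.1344, 0.0984]
wrist_force: [-12.8, 1.3, 34.9]
```

View pics/c8.png

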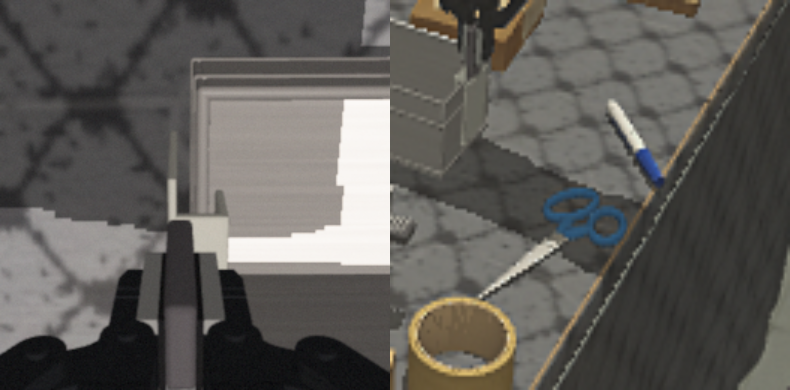

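The front plate is outside and the back leg inside the wall, and it has seated at 35 N. Ease off, let go, rise and check.

```bash
python3 -m crank '[[0,0,-2,0,0,0,0],[0,0,0,0,0,0,0.2],[0,0,0,0,0,0,0.35],[0,0,0,0,0,0,0.35],[0,0,0,0,0,0,0.35],[0,0,-10,0,0,0,0.35],[0,0,-20,0,0,0,0.35],[0,0,-30,0,0,0,0.35],[-10,-10,-35,0,0,0,0.35],[-20,-10,-35,0,0,0,0.35],[0,-20,-20,0,0,0,0.35],[0,0,0,0,0,0,0.35],[0,0,0,0,0,0,0.35]]'; python3 -c "
import cv2;from workcell import *
a=get_image('wrist')[60:400,180:580];b=get_image('scene')[130:270,280:440]
cv2.imwrite('pics/c9.png',cv2.hconcat([cv2.resize(a,(400,340)),cv2.resize(b,(390,340))]))"
```

```text
clock: 22.9
ee_pos: [0.4913, -0.1638, 0.2491]
tool_rot: [0.001, 0.71, 0.704, 0.0]
wrist_force: [-0.1, 0.1, 0.2]
gripper_width: 0.353
grip_force: 0.0
```

View pics/c9.png

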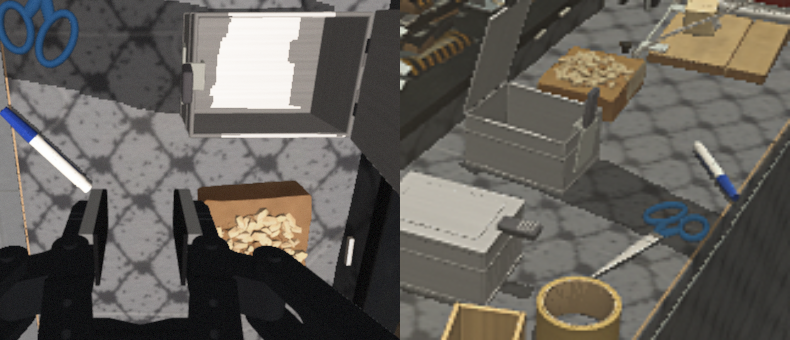

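The tag hangs at the middle of the front rim, the right lid stands open and the left is shut. The robot is clear of everything.

```bash
python3 -c "
from workcell import *
print(sign_off())"
```

```text
the job is handed in; nothing more can be done
None
```

Job handed in at about 23 s: the left lid dropped shut from its stop (free), though there the fingers slid off its tongue instead of opening; the right lid stayed up (stiff) and stands open with the reject tag over the middle of its front rim.

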